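# Tip the cooled castings into the parts tub

### The arm

A 6-joint arm with a two-finger parallel gripper is mounted at the origin on the work surface. World frame = base frame: x ahead of the robot, y to its left, z up, the work surface at z = 0. Lengths are in m, angles in rad, forces in N, time in s.
With the tool pointing down it reaches from about 0.35 to 0.975 m from the base axis. Payload 17.4 kg.
Tool frame: the origin (TCP) lies at the very end of the fingers, on their centre line; the grasp point (between the pads) lies 19 mm behind it; z points along the fingers, y is the line along which they close (so a half turn about z gives the same grasp; the last joint's range is limited). The gripper opens to 85 mm and grips with 20 to 120 N. Pads are 22 mm wide; open, the fingers measure 114 mm over their backs; the gripper's body (76 mm by 85 mm) begins 54 mm behind the grasp point. The pads swing forward as they close: fully open they stand 13 mm farther back than shut.
Start: joints at [1.107, 0.116, 1.442, -0, 1.584, -0.038], TCP at [0.279, 0.615, 0.231] pointing down, gripper open.
Joint ranges: [-2.83, 2.83], [-0.83, 2.19], [0.07, 2.5], [-1.14, 4.28], [0.01, 3], [-2.97, 2.97]. Speed limits (rad/s): [1.89, 1.89, 2.22, 3.14, 3.14, 3.14].

### API

Orientations are given as a rotation vector (axis times angle).
In Python, from workcell import robot gives the robot as it stands.
- The arm moves only by the shell command python3 -m crank 'ROWS' [FORCE]. ROWS is JSON, a list of rows, each a list of 7 numbers: the turn, a rotation vector about the world's x, y, z in rad, then the shift along the world's x, y, z in cm, then the opening, from 0 (shut) to 1 (fully open). A call has 1 to 12 rows; each row shifts and turns the commanded pose from where the row before left it; what a row does not reach is not made up. A row lasts 1/12 s, in which the tool goes at most 41.7 mm and 7.16 degrees, less where a joint would pass 70% of its speed; a pose out of reach is approached as far as the arm can. A call is refused whole if a number of a shift passes 4.17 or a number of a turn 0.125, either way. A call with a gripper value outside its range is refused whole. The fingers move at their own pace and stop on an object; FORCE is the grip in N (left out, the last holds). Time passes only in rows, so rows that do not move let the fingers close. It gives the time, the measured TCP pose, the force, the opening and the grip force at its end, in the units of the state.
- robot.read_state(): the state, without advancing time (a new reading comes with each control period).
- robot.get_image(name): name is "scene" or "top" or "wrist"; returns a dict with "pixels" (400x640x3 uint8, red, green, blue), "z_map" (400x640 float32, m along the optical axis (not along the pixel's ray), 0 where there is no reading), "mtx" (3x3 intrinsics, pixels), "R" (3x3) and "t" (3): a world point X has camera coordinates R X + t; the wrist camera has in their place "mount" (4x4, takes a point from camera to tool coordinates, whose origin is the TCP and whose axes are the flange's). Camera axes: x right, y down, z forward; pixel columns grow to the right and rows downward; lengths in m; the calibration is good to about 2 mm. A picture is of the moment at which its call begins: read the wrist's pose just before it.
- robot.sign_off(): hands the job in; it is judged then, once.
The state is a dict: "time_s": time; "q": joint angles; "joint_vel": joint speeds; "joint_torque": joint torques, N m; "tcp_pos": TCP position; "orientation": TCP orientation; "ft_force": force on the tool from outside, world axes, zero at the start; "ft_torque": the same for the moment, N m; "gripper_width": finger opening in m; "gripper_force": force on a finger pad.
Only numpy, scipy, OpenCV 4.12 (cv2) and the standard library are available. Lean on these libraries where they do the work, as an engineer would, in place of code of your own. Each camera call takes 0.05 s, during which the arm holds its last target. There are 200 camera calls.

### The job

Take the cooling tray out from under the extraction duct by its handle, keeping it level so that no casting falls, and tip it over the blue tub so that all three castings slide off into the tub. Then put the empty tray back flat on its wooden board under the duct, facing as it did before, and let go. Leave the red scrap tub, the jar, the ingot and the mould tongs where they are, and keep the blue tub upright and roughly in its place.

Things in the scene. Friction and masses are not known exactly. Their poses are not given: they have to be found in the camera images.
- station: Fixed cooling station. Origin: centre of the underside of a wooden board, 200 (x) by 135 (y) by 12 mm thick, lying on the bench; z up, its +x points roughly to the robot. At x -78, y -140 mm stands a white post, 36 mm square, 241 mm high, on a foot 70 x 60 x 6 mm. It carries the duct (see point duct).
- duct (a point): Centre of the underside of a white box-shaped duct over the back of the tray, 175 mm above the bench; axes as the station's, in which it is at x -78, y -31. The duct is 66 (x) by 186 (y) by 55 mm high, held by the post at its -y end, free at its +y end. Nothing else stands over the board.
- tray: Loose aluminium tray, 0.2 kg, 180 (x) by 110 mm (y), floor 4 mm, walls 4 mm thick and 26 mm high on the back (-x) and both sides; front (+x) open, no lip. Origin: centre of its underside, z up. Starts on the station's board, axes within 0.1 rad of the station's. From the back wall a black bar handle, 20 mm wide (y), 18 mm thick, rises backwards at 35 degrees from level to x -149, z 61.
- tray_grip (a point): Point on the middle line of the tray's handle, 46 mm along it: x -125.7, z +44.4 mm in the tray's frame; the handle runs on for 28 mm beyond it. Axes as the tray's. At the start it is about 15 mm outside the duct's edge, on the side away from the robot, so the gripper's body cannot come straight down there.
- tray_nose (a point): Middle of the tray's open front edge, upper face of the floor (x +90, z +4 mm in the tray). Axes as the tray's.
- casting1: Loose cast metal block, 62 mm (x) by 30 mm (y), 16 mm thick with a step and a boss up to 24 mm high, 70 g. Origin: centre of its underside. All three lie in the tray at the start, one behind another, crosswise.
- casting2: Loose cast metal block, 62 mm (x) by 30 mm (y), 16 mm thick with a step and a boss up to 24 mm high, 70 g. Origin: centre of its underside. All three lie in the tray at the start, one behind another, crosswise.
- casting3: Loose cast metal block, 62 mm (x) by 30 mm (y), 16 mm thick with a step and a boss up to 24 mm high, 70 g. Origin: centre of its underside. All three lie in the tray at the start, one behind another, crosswise.
- blue_tub: Loose blue plastic tub, empty, 190 mm (x) by 150 mm (y) by 80 mm high, walls and floor 5 mm, open on top, 0.8 kg. Origin: centre of its underside, z up. The tubs may stand either way round: blue or red nearer the station.
- blue_tub_in (a point): Centre of the blue tub's inner floor (5 mm above its origin), axes as the tub's.
- red_tub: Loose red tub of the same size with scrap in it; leave it alone. Origin: centre of its underside.
- powder_jar: Bystander: blue jar with a white cap, 72 mm across, 100 mm high. Origin: centre of its underside.
- ingot: Bystander: aluminium ingot, 120 x 50 mm, 34 mm high. Origin: centre of its underside.
- mould_tongs: Bystander: mould tongs lying on the bench, 205 mm long along their x (handle to -x), 35 mm wide, 28 mm high. Origin: on the bench near their middle.
Things that resemble listed ones, but are neither listed nor needed, are in the scene too. Leave any purple look-alike of the casting3 alone.

How it is judged:
On the way, in this order (a step that is already met when the one before it is completed fails the run):
1. the tray is lifted off its board with all three castings in it (z of tray in the frame of station above 0.022 m and angle between tray's own z axis and vertical below 0.35 rad and x of casting1 in the frame of tray between -0.1 and 0.1 m and y of casting1 in the frame of tray between -0.06 and 0.06 m and z of casting1 in the frame of tray between -0.04 and 0.04 m and x of casting2 in the frame of tray between -0.1 and 0.1 m and y of casting2 in the frame of tray between -0.06 and 0.06 m and z of casting2 in the frame of tray between -0.04 and 0.04 m and x of casting3 in the frame of tray between -0.1 and 0.1 m and y of casting3 in the frame of tray between -0.06 and 0.06 m and z of casting3 in the frame of tray between -0.04 and 0.04 m), for 0.1 s.
2. the tray, its open front over the blue tub, is tipped by more than 17 degrees (angle between tray's own z axis and vertical above 0.3 rad and horizontal distance between tray_nose and blue_tub_in below 0.12 m), for 0.05 s.
3. all three castings are in the blue tub (x of casting1 in the frame of blue_tub_in between -0.094 and 0.094 m and y of casting1 in the frame of blue_tub_in between -0.074 and 0.074 m and z of casting1 in the frame of blue_tub_in between -0.005 and 0.073 m and x of casting2 in the frame of blue_tub_in between -0.094 and 0.094 m and y of casting2 in the frame of blue_tub_in between -0.074 and 0.074 m and z of casting2 in the frame of blue_tub_in between -0.005 and 0.073 m and x of casting3 in the frame of blue_tub_in between -0.094 and 0.094 m and y of casting3 in the frame of blue_tub_in between -0.074 and 0.074 m and z of casting3 in the frame of blue_tub_in between -0.005 and 0.073 m), for 0.2 s.
At the end, for the whole second after the job is handed in: All three castings rest inside the blue tub (below its rim); the tub stands upright; the tray lies flat on the station's board, within 30 mm of the board's centre along each of its axes and within 15 degrees of its direction, open front towards the robot as before, released and at rest (all of step 3 and angle between each of tray, blue_tub's own z axis and vertical below 0.06 rad and x of tray in the frame of station between -0.03 and 0.03 m and y of tray in the frame of station between -0.03 and 0.03 m and z of tray in the frame of station between 0.008 and 0.017 m and x of tray_nose in the frame of station above 0.05 m and angle between the x axis of tray and the x axis of station, either way round below 0.26 rad and linear speed of tray below 0.02 m/s and linear speed of each of casting1, casting2, casting3 below 0.03 m/s); the robot touches nothing.
It fails at once if the red tub is moved by more than 25 mm (distance of red_tub from where it was at the start of the episode above 0.025 m).
It fails at once if the powder jar is moved by more than 25 mm (distance of powder_jar from where it was at the start of the episode above 0.025 m).
It fails at once if the ingot is moved by more than 25 mm (distance of ingot from where it was at the start of the episode above 0.025 m).
It fails at once if the mould tongs is moved by more than 25 mm (distance of mould_tongs from where it was at the start of the episode above 0.025 m).
It fails at once if the blue tub is moved by more than 50 mm or tipped (distance of blue_tub from where it was at the start of the episode above 0.05 m or angle between blue_tub's own z axis and vertical above 0.3 rad).
It also fails if it takes over 67 s, if anything falls off the work surface, if the arm or the gripper's body presses on something with over 40 N, if the wrist force passes 120 N, or if a joint passes its speed limit or range.

## Working session

There is one attempt and no reset: what is moved stays moved. The work goes in short steps, Python scripts to look and compute and a shell command to move; the robot and the scene stay as the last step left them, time stands still between calls to the robot, and variables do not carry over. Pictures are saved under pics/ and viewed, at most 10 in all, crops included, and the job is handed in when it is done.

```bash
ls; mkdir -p pics; cat > h.py <<'E'
import numpy as np, cv2
from workcell import robot
def snap(n,f):
    im=robot.get_image(n); np.savez('pics/'+f+'.npz',**im); cv2.imwrite('pics/'+f+'.png',im['pixels'][:,:,::-1]); return im
def world(im,u,v,z=None):
    K=im['mtx'];r=np.linalg.inv(K)@[u,v,1]
    R,t=im['R'],im['t']
    if z is None: return R.T@(r*im['z_map'][int(v),int(u)]-t)
    d=R.T@r;c=-R.T@t; return c+d*(z-c[2])/d[2]
E
python3 - <<'E'
from h import *
a=snap('scene','s0');b=snap('top','t0')
print(a['R'],a['t'],b['R'],b['t'],b['mtx']); print(robot.read_state())
E
```

```text
pics
[[-0.97970049 -0.19991505 -0.01486322]
 [-0.15120622  0.78560497 -0.59996793]
 [ 0.13161924 -0.58554146 -0.79988598]] [0.52994614 0.16963207 1.03284368] [[ 0.02708097 -0.99957543 -0.01075053]
 [-0.99385308 -0.02576797 -0.10766649]
 [ 0.10734376  0.01360016 -0.99412894]] [-0.04433397  0.55357335  1.33720882] [[433.69890146   0.         315.68451644]
 [  0.         433.69890146 205.54334328]
 [  0.           0.           1.        ]]
{'time_s': 0.1, 'q': array([ 1.10720911e+00,  1.16428192e-01,  1.44220740e+00, -1.45375879e-05,
        1.58401491e+00, -3.78027602e-02]), 'joint_vel': array([ 0.00080733, -0.00067023, -0.00231457, -0.00107034, -0.00104025,
        0.00114503]), 'joint_torque': array([ 2.10541097e-03, -7.33665490e+01, -6.33792043e+01,  1.26272962e-04,
        5.24047544e-03, -3.49657455e-05]), 'tcp_pos': array([0.27873221, 0.6145658 , 0.23063708]), 'orientation': array([-6.63727645e-01, -3.07042457e+00,  1.61525514e-03]), 'ft_force': array([-0.14353251,  0.38929602,  1.11579534]), 'ft_torque': array([ 0.00535569, -0.0066695 ,  0.01088126]), 'gripper_force': 0.0, 'gripper_width': 0.08541705744172565}
```

View pics/s0.png

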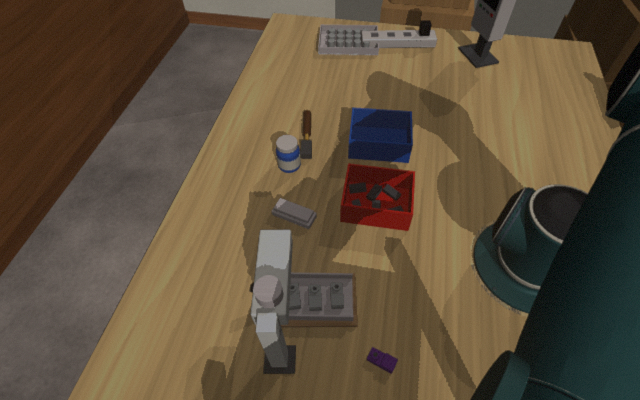

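View pics/t0.png

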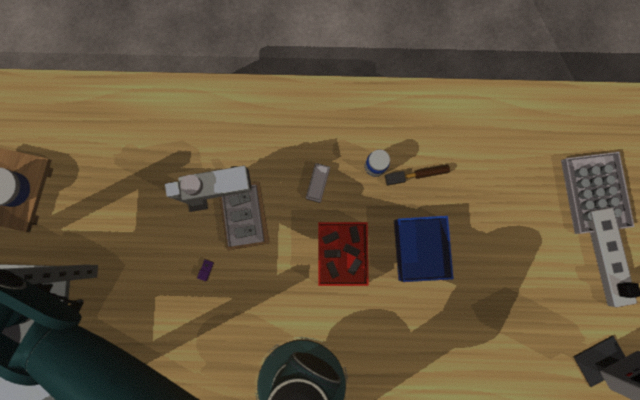

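Scene: the tray with three castings is at top px (243,215), partly under the duct at (210,185). The red tub is at (343,253) and the blue tub at (424,248). The ingot is at (317,183), the jar at (377,162), the tongs at (418,175). Look-alikes: the grey carton at (598,190) and the purple block at (205,270), neither of which is the tray. I choose (243,215) because it lies under the duct on a wooden board, and check it in a crop.

```bash
python3 - <<'E'
from h import *
p=cv2.imread('pics/t0.png'); q=cv2.imread('pics/s0.png')
a=cv2.resize(p[155:255,155:275],None,fx=5,fy=5,interpolation=cv2.INTER_CUBIC)
cv2.imwrite('pics/c1.png',a)
b=cv2.resize(q[215:380,240:370],None,fx=3.6,fy=3.6,interpolation=cv2.INTER_CUBIC)
cv2.imwrite('pics/c2.png',b)
im=dict(np.load('pics/t0.npz'))
for u,v in [(243,215),(235,180),(170,190),(424,250),(343,255),(317,183),(377,162),(598,190)]: print(u,v,world(im,u,v).round(3))
E
```

```text
243 215 [0.518 0.197 0.038]
235 180 [0.597 0.188 0.232]
170 190 [0.563 0.359 0.243]
424 250 [ 0.425 -0.376  0.006]
343 255 [ 0.402 -0.12   0.005]
317 183 [ 0.626 -0.032  0.033]
377 162 [ 0.684 -0.212  0.1  ]
598 190 [ 0.626 -0.911  0.036]
```

View pics/c1.png

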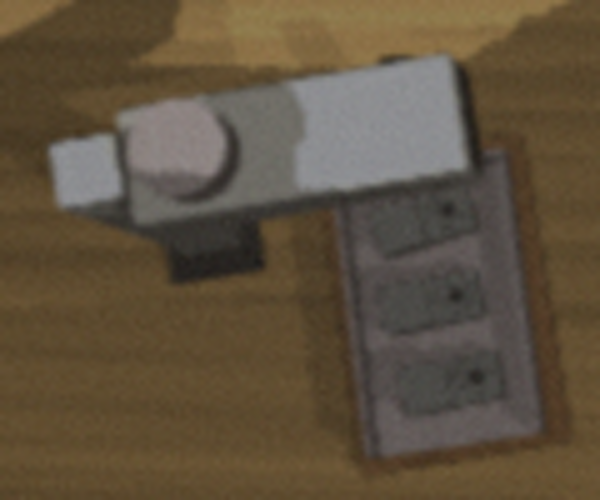

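View pics/c2.png

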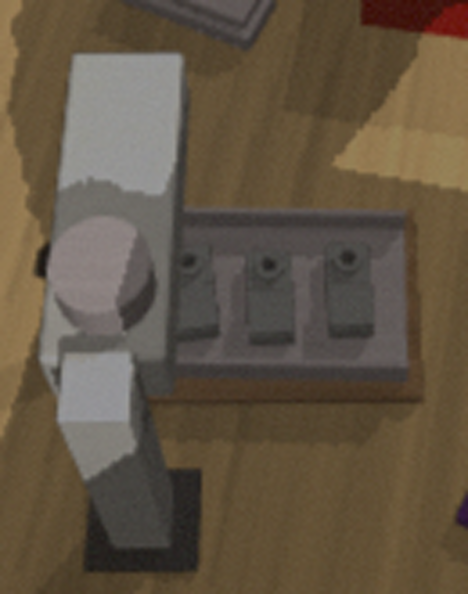

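The crops confirm it: three grey castings in the tray, back end under the duct, and the handle's black tip just showing at c2 (42,262) on the far side. Next I fit the frames.

```bash
cat > fit.py <<'E'
from h import *
def cloud(f):
    im=dict(np.load(f'pics/{f}.npz'));v,u=np.mgrid[:400,:640];z=im['z_map']
    P=(np.stack([u,v,np.ones_like(u)],-1)@np.linalg.inv(im['mtx']).T)*z[...,None]
    return (P-im['t'])@im['R'], z>0, im['pixels']
def rect(p,n):
    r=cv2.minAreaRect((p[:,:2]*1000).astype(np.float32)); print(n,len(p),np.round(r[0],1),np.round(r[1],1),round(r[2],2), 'z',np.median(p[:,2]).round(4))
def box(P,m,x0,x1,y0,y1,z0,z1):
    return P[m&(P[...,0]>x0)&(P[...,0]<x1)&(P[...,1]>y0)&(P[...,1]<y1)&(P[...,2]>z0)&(P[...,2]<z1)]
if __name__=='__main__':
  for f in ('t0','s0'):
    P,m,c=cloud(f)
    rect(box(P,m,.45,.75,.1,.34,.224,.236),f+' duct')
    b=box(P,m,.45,.75,.1,.42,.245,.5); rect(b,f+' chimney'); print(b[:,2].max())
    rect(box(P,m,.38,.6,.1,.3,.031,.042),f+' traywall')
    rect(box(P,m,.38,.6,.1,.3,.008,.042),f+' board+tray')
    rect(box(P,m,.58,.9,.1,.3,.04,.09),f+' handle')
    rect(box(P,m,.25,.55,-.5,-.27,.074,.085),f+' blue rim')
    rect(box(P,m,.25,.55,-.25,-.0,.074,.085),f+' red rim')
    rect(box(P,m,.55,.7,-.1,.05,.025,.04),f+' ingot')
    rect(box(P,m,.55,.8,-.3,-.1,.08,.11),f+' jar')
    rect(box(P,m,.55,.8,-.45,-.24,.01,.04),f+' tongs')
E
python3 fit.py
```

```text
t0 duct 1289 [588.6 249.8] [ 67.  191.5] 11.49 z 0.2299
t0 chimney 333 [582.  316.2] [83.5 50.5] 75.44 z 0.2596
0.26495619297330314
t0 traywall 587 [510.6 200.6] [159.1 111.2] 10.04 z 0.0369
t0 board+tray 2157 [495.1 200.3] [173.7 213.7] 86.25 z 0.0175
t0 handle 8 [620.4 202.1] [109.1  27.4] 36.76 z 0.0704
t0 blue rim 454 [ 429.1 -361.4] [189.9 152.2] 4.95 z 0.0794
t0 red rim 423 [ 407.4 -115.4] [188.6 148.5] 1.52 z 0.08
t0 ingot 427 [632.9 -33.6] [ 46.9 111.3] 75.89 z 0.034
t0 jar 353 [ 691.  -218.1] [61.  61.1] 5.25 z 0.0998
t0 tongs 565 [ 644.9 -350.4] [ 77.8 208.1] 8.26 z 0.0259
s0 duct 2083 [588.9 249.7] [ 66.4 190.5] 11.58 z 0.2311
s0 chimney 705 [578.6 320.9] [93.5 52.3] 89.68 z 0.261
0.26544771962961183
s0 traywall 1075 [504.1 198.8] [150.9 112.4] 10.3 z 0.0387
s0 board+tray 3428 [508.2 200.9] [178.1 133.7] 11.47 z 0.0187
s0 handle 34 [628.1 192.9] [114.1  20.6] 45.91 z 0.075
s0 blue rim 482 [ 429.4 -362.1] [190.2 157.2] 4.91 z 0.0803
s0 red rim 623 [ 407.6 -115.4] [190.4 155.7] 1.82 z 0.0805
s0 ingot 516 [628.8 -31.4] [ 42.5 113.3] 76.61 z 0.0351
s0 jar 346 [ 692.2 -215.8] [61.4 60.6] 9.59 z 0.1007
s0 tongs 402 [ 667.4 -348.4] [ 34.6 204.8] 12.26 z 0.0274
```

```bash
python3 -m crank '[[0,0,0.1,0,0,2.8,1],[0,0,0.1,0,0,2.8,1],[0,0,0.1,0,0,2.8,1],[0,0,0.1,0,0,2.8,1],[0,0,0.1,0,0,2.8,1],[0,0,0.1,0,0,2.8,1],[0,0,0,2.95,-2.55,0,1],[0,0,0,2.95,-2.55,0,1],[0,0,0,2.95,-2.55,0,1],[0,0,0,2.95,-2.55,0,1],[0,0,0,2.95,-2.55,0,1],[0,0,0,2.95,-2.55,0,1]]' 120
python3 -c "
from h import *
print(robot.read_state()['q'],robot.get_image('wrist')['mount'].round(3))"
```

```text
time_s: 1.1
tcp_pos: [0.4569, 0.4603, 0.3991]
orientation: [0.274, -3.129, 0.0]
ft_force: [-0.0, -0.9, -0.2]
gripper_width: 0.0852
gripper_force: 0.0
[ 7.49751900e-01  6.39607053e-02  1.22809918e+00  1.80039325e-05
  1.84989988e+00 -9.95437238e-01] [[-0.001 -0.957 -0.291  0.075]
 [ 1.    -0.001  0.001 -0.001]
 [-0.001 -0.291  0.957 -0.143]
 [ 0.     0.     0.     1.   ]]
```

```bash
python3 -m crank '[[0,0,-0.1208,2.95,-2.55,0,1],[0,0,-0.1208,2.95,-2.55,0,1],[0,0,-0.1208,2.95,-2.55,0,1],[0,0,-0.1208,2.95,-2.55,0,1],[0,0,-0.1208,2.95,-2.55,0,1],[0,0,-0.1208,2.95,-2.55,0,1],[0,0,-0.1208,2.95,-2.55,0,1],[0,0,-0.1208,2.95,-2.55,0,1],[0,0,-0.1208,2.95,-2.0,0,1],[0,0,-0.1208,0,0,0,1],[0,0,-0.1208,0,0,0,1],[0,0,-0.1208,0,0,0,1]]'
python3 -m crank '[[0,0,-0.1208,0,0,0,1],[0,0,-0.1208,0,0,0,1],[0,0,-0.1208,0,0,0,1],[0,0,-0.1208,0,0,0,1],[0,0,-0.1208,0,0,0,1],[0,0,-0.1208,0,0,0,1],[0,0,-0.1208,0,0,0,1],[0,0,-0.1208,0,0,0,1],[0,0,-0.1208,0,0,0,1],[0,0,-0.1208,0,0,0,1],[0,0,-0.1208,0,0,0,1],[0,0,-0.1208,0,0,0,1]]'
python3 -m crank '[[0,0,-0.1208,0,0,0,1],[0,0,-0.1208,0,0,0,1],[-0.018,0.1002,0,0,0,-2.0,1],[-0.018,0.1002,0,0,0,-2.0,1],[-0.018,0.1002,0,0,0,-2.0,1],[-0.018,0.1002,0,0,0,-2.0,1],[-0.018,0.1002,0,0,0,-2.0,1],[-0.018,0.1002,0,0,0,-2.0,1],[0,0,0,0,0,0,1]]'
python3 -c "
from h import *
s=robot.read_state();print(s['q']);print(cv2.Rodrigues(s['orientation'])[0].round(3))"
```

```text
time_s: 2.15
tcp_pos: [0.722, 0.2371, 0.3981]
orientation: [-1.879, -2.517, 0.002]
ft_force: [-0.1, -0.0, 0.1]
gripper_width: 0.0853
gripper_force: 0.0
time_s: 3.15
tcp_pos: [0.7214, 0.2378, 0.3988]
orientation: [3.076, 0.64, -0.001]
ft_force: [-0.1, -0.2, -1.5]
gripper_width: 0.0855
gripper_force: 0.0
time_s: 3.9
tcp_pos: [0.722, 0.2376, 0.2687]
orientation: [2.924, 0.255, -0.95]
ft_force: [0.1, -0.1, -3.3]
gripper_width: 0.0856
gripper_force: 0.0
[0.26510909 0.72113185 0.68697107 0.07179922 2.35917265 1.69640998]
[[ 0.797  0.174 -0.579]
 [ 0.139 -0.985 -0.105]
 [-0.588  0.003 -0.809]]
```

```bash
python3 -m crank '[[0,0,0,-0.35,0,-2.1,1],[0,0,0,-0.35,0,-2.2,1],[0,0,0,-0.35,0,-2.2,1],[0,0,0,-0.35,0,-2.2,1],[0,0,0,-0.35,0,-2.2,1],[0,0,0,-0.35,0,-2.0,1],[0,0,0,0,0,0,1],[0,0,0,0,0,0,1]]'
python3 - <<'E'
from h import *
s=robot.read_state()
im=snap('wrist','w0')
R=cv2.Rodrigues(s['orientation'])[0]; p=s['tcp_pos']; print(p,R[:,2])
M=im['mount']; Rc=R@M[:3,:3]; tc=R@M[:3,3]+p
im['R']=Rc.T; im['t']=-Rc.T@tc; np.savez('pics/w0.npz',**im)
# predicted pixels of handle points in tray frame
c=np.array([.5195,.2018,.012]);a=np.radians(10.2);X=-np.array([np.cos(a),np.sin(a),0]);Y=np.array([-X[1],X[0],0])
img=im['pixels'][:,:,::-1].copy()
for x,y,z in [(-149,0,61),(-125.7,0,44.4),(-88,0,18),(-90,55,26),(-90,-55,26)]:
    w=c+X*x/1e3+Y*y/1e3+np.array([0,0,z/1e3]); k=im['mtx']@(im['R']@w+im['t']); u=k[:2]/k[2]; print((x,y,z),w.round(3),u.round(0))
    cv2.circle(img,tuple(int(i) for i in u),2,(0,0,255),-1)
cv2.imwrite('pics/w0m.png',img)
E
```

```text
time_s: 4.57
tcp_pos: [0.7001, 0.2378, 0.1515]
orientation: [2.935, 0.258, -0.922]
ft_force: [-0.7, 0.4, 0.5]
gripper_width: 0.0855
gripper_force: 0.0
[0.70014904 0.23779479 0.15148975] [-0.56285151 -0.10127164 -0.82033056]
(-149, 0, 61) [0.666 0.228 0.073] [320. 188.]
(-125.7, 0, 44.4) [0.643 0.224 0.056] [320. 191.]
(-88, 0, 18) [0.606 0.217 0.03 ] [320. 195.]
(-90, 55, 26) [0.618 0.164 0.038] [373. 199.]
(-90, -55, 26) [0.598 0.272 0.038] [266. 199.]
```

View pics/w0m.png

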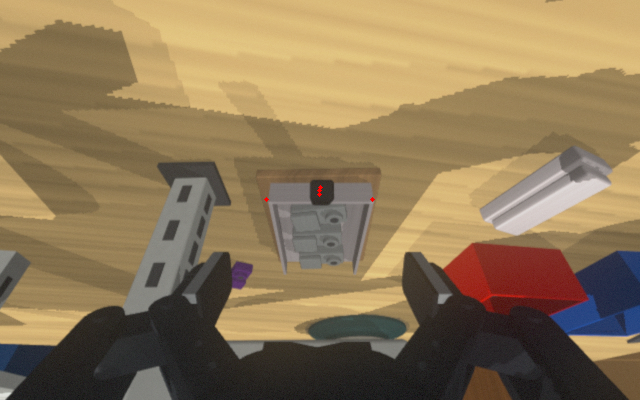

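The wrist picture shows the handle's black end face at (321,191), on the prediction, and the tray's back corners at about (267,199) and (373,199) match as well. I go in along the tool axis.

```bash
python3 -m crank '[[0,0,0,-0.85,-0.2,-1.4,1],[0,0,0,-0.85,-0.2,-1.4,1],[0,0,0,-0.85,-0.2,-1.4,1],[0,0,0,-0.85,-0.2,-1.4,1],[0,0,0,-0.85,-0.2,-1.4,1],[0,0,0,-0.85,-0.2,-1.4,1],[0,0,0,-0.85,-0.2,-1.4,1],[0,0,0,-0.8,-0.2,-1.2,1],[0,0,0,0,0,0,1],[0,0,0,0,0,0,1]]'
python3 -c "
from h import *
s=robot.read_state();print(s['tcp_pos'],cv2.Rodrigues(s['orientation'])[0].round(3)[:,2])"
```

```text
time_s: 5.45
tcp_pos: [0.6336, 0.2219, 0.0421]
orientation: [2.936, 0.258, -0.922]
ft_force: [1.0, -0.2, 1.6]
gripper_width: 0.0857
gripper_force: 0.0
[0.63358541 0.22192939 0.04212893] [-0.563 -0.101 -0.82 ]
```

```bash
python3 -m crank '[[0,0,0,0,0,0,0],[0,0,0,0,0,0,0],[0,0,0,0,0,0,0],[0,0,0,0,0,0,0],[0,0,0,0,0,0,0],[0,0,0,0,0,0,0],[0,0,0,0,0,0,0],[0,0,0,0,0,0,0],[0,0,0,0,0,0,0],[0,0,0,0,0,0,0],[0,0,0,0,0,0,0],[0,0,0,0,0,0,0]]' 120
```

```text
time_s: 6.45
tcp_pos: [0.6331, 0.2218, 0.0407]
orientation: [2.935, 0.257, -0.924]
ft_force: [5.9, 1.9, 4.6]
gripper_width: 0.0184
gripper_force: 118.0
```

```bash
python3 -m crank '[[0,0,0,0,0,0.2,0],[0,0,0,0,0,0.4,0],[0,0,0,0,0,0.5,0],[0,0,0,0,0,0.6,0],[0,0,0,0,0,0.6,0],[0,0,0,0,0,0.6,0],[0,0,0,0,0,0.6,0],[0,0,0,0,0,0.5,0],[0,0,0,0,0,0.3,0],[0,0,0,0,0,0.2,0],[0,0,0,0,0,0,0],[0,0,0,0,0,0,0]]'
python3 - <<'E'
from h import *
from fit import cloud,box,rect
s=robot.read_state();R=cv2.Rodrigues(s['orientation'])[0];print(s['tcp_pos'],R[:,2].round(3))
snap('scene','s1')
P,m,c=cloud('s1')
b=box(P,m,.40,.53,.13,.28,.045,.12);rect(b,'tray')
# pitch of wall tops: highest points by x
for x in np.arange(.42,.53,.02):
    k=b[(abs(b[:,0]-x)<.01)]; print(round(x,2),np.percentile(k[:,2],[2,10,50,95]).round(4), k[:,1].min().round(3),k[:,1].max().round(3))
E
```

```text
time_s: 7.45
tcp_pos: [0.6328, 0.2217, 0.0852]
orientation: [2.934, 0.257, -0.925]
ft_force: [-0.3, -0.1, -3.5]
gripper_width: 0.0185
gripper_force: 117.1
[0.63278273 0.22170317 0.08515832] [-0.565 -0.101 -0.819]
tray 2145 [484.3 195.8] [111.6 111.3] 9.98 z 0.0656
0.42 [0.0569 0.0577 0.0614 0.0829] 0.184 0.241
0.44 [0.0571 0.0586 0.0611 0.0823] 0.133 0.245
0.46 [0.0581 0.0599 0.0759 0.0859] 0.134 0.249
0.48 [0.0579 0.0595 0.0671 0.0852] 0.138 0.252
0.5 [0.0579 0.0591 0.0623 0.0852] 0.143 0.256
0.52 [0.0591 0.061  0.0782 0.0863] 0.146 0.259
```

View pics/s1.png

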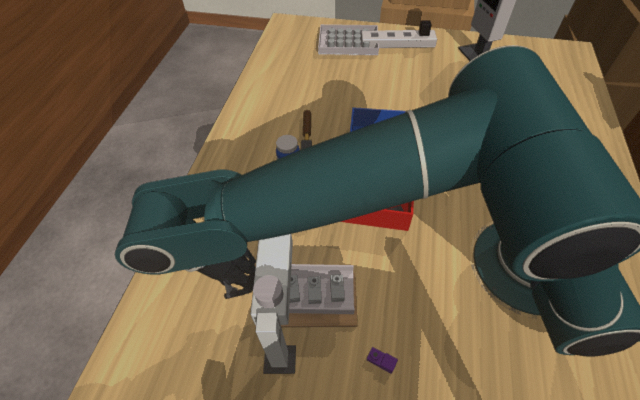

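Grip and lift are good: floor at z≈0.060, level, all three castings inside (287–345, 285–300). Now I slide along the duct to its free end.

```bash
python3 -m crank '[[0,0,0,0.1,-0.5,0,0],[0,0,0,0.2,-1.0,0,0],[0,0,0,0.3,-1.5,0,0],[0,0,0,0.4,-1.9,0,0],[0,0,0,0.4,-2.0,0,0],[0,0,0,0.4,-2.0,0,0],[0,0,0,0.4,-2.0,0,0],[0,0,0,0.4,-2.0,0,0],[0,0,0,0.3,-1.7,0,0],[0,0,0,0.3,-1.2,0,0],[0,0,0,0.1,-0.7,0,0],[0,0,0,0.1,-0.2,0,0]]'
python3 -m crank '[[0,0,0,0,0,0.4,0],[0,0,0,0,0,0.8,0],[0,0,0,0,0,1.2,0],[0,0,0,0,-0.4,1.3,0],[0,0,0,0,-0.8,1.3,0],[0,0,0,0,-1.2,1.1,0],[0,0,0,0,-1.6,0.9,0],[0,0,0,0,-2.0,0.6,0],[0,0,0,0,-2.2,0.3,0],[0,0,0,0,-2.2,0.1,0],[0,0,0,0,-2.2,0,0],[0,0,0,0,-2.2,0,0]]'
python3 -m crank '[[0,0,0,0,-2.2,0,0],[0,0,0,0,-2.2,0,0],[0,0,0,0,-2.2,0,0],[0,0,0,0,-2.2,0,0],[0,0,0,0,-2.2,0,0],[0,0,0,0,-2.2,0,0],[0,0,0,0,-2.2,0,0],[0,0,0,0,-2.0,0,0],[0,0,0,0,-1.6,0,0],[0,0,0,0,-1.2,0,0],[0,0,0,0,-0.8,0,0],[0,0,0,0,-0.3,0,0]]'
python3 - <<'E'
from h import *
from fit import cloud,box,rect
s=robot.read_state();R=cv2.Rodrigues(s['orientation'])[0];print(s['q'].round(2),R[:,:3].round(3))
snap('top','t1');P,m,c=cloud('t1')
b=box(P,m,.42,.6,-.44,-.27,.125,.19);rect(b,'tray')
E
```

```text
time_s: 8.5
tcp_pos: [0.6669, 0.0533, 0.0853]
orientation: [2.935, 0.256, -0.925]
ft_force: [-0.4, 0.0, -4.3]
gripper_width: 0.0187
gripper_force: 117.4
time_s: 9.5
tcp_pos: [0.6665, -0.0959, 0.1662]
orientation: [2.935, 0.256, -0.925]
ft_force: [0.4, -0.2, -3.9]
gripper_width: 0.0185
gripper_force: 117.5
time_s: 10.5
tcp_pos: [0.6665, -0.3075, 0.1653]
orientation: [2.935, 0.256, -0.925]
ft_force: [-0.5, 0.6, -4.1]
gripper_width: 0.0187
gripper_force: 117.4
[-0.35  0.6   1.02 -0.33  2.04  0.97] [[ 0.807  0.174 -0.565]
 [ 0.141 -0.985 -0.101]
 [-0.574  0.001 -0.819]]
tray 1679 [ 531.5 -330.3] [138.5 111.6] 10.05 z 0.1424
```

View pics/t1.png

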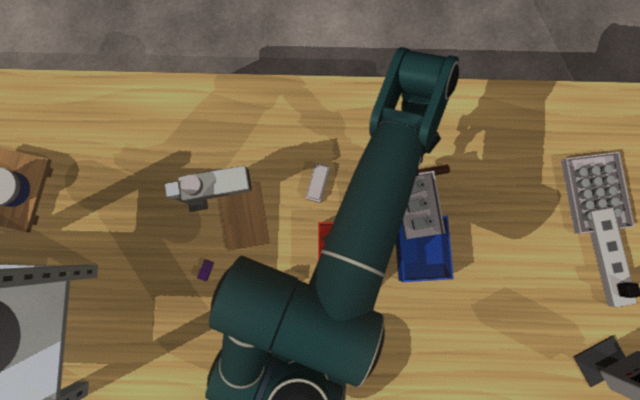

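The tray stands level over the blue tub's far half: front edge at about (425,235), castings still in it. I shift 13 mm in -y and tip it about the nose.

```bash
python3 -m crank '[[0,0,0,0,-0.6,0,0],[0,0,0,0,-0.7,0,0],[0.0089,-0.0492,0,-0.18,-0.03,0.82,0],[0.0089,-0.0492,0,-0.18,-0.03,0.82,0],[0.0089,-0.0492,0,-0.28,-0.05,0.8,0],[0.0089,-0.0492,0,-0.28,-0.05,0.8,0],[0.0089,-0.0492,0,-0.37,-0.07,0.76,0],[0.0089,-0.0492,0,-0.37,-0.07,0.76,0],[0.0089,-0.0492,0,-0.46,-0.08,0.72,0],[0.0089,-0.0492,0,-0.46,-0.08,0.72,0],[0.0089,-0.0492,0,-0.55,-0.1,0.67,0],[0.0089,-0.0492,0,-0.55,-0.1,0.67,0]]'
python3 -m crank '[[0.0089,-0.0492,0,-0.63,-0.11,0.61,0],[0.0089,-0.0492,0,-0.63,-0.11,0.61,0],[0.0089,-0.0492,0,-0.71,-0.13,0.54,0],[0.0089,-0.0492,0,-0.71,-0.13,0.54,0],[0,0,0,0,0,0,0],[0,0,0,0,0,0,0],[0,0,0,0,0,0,0],[0,0,0,0,0,0,0],[0,0,0,0,0,0,0],[0,0,0,0,0,0,0]]'
python3 - <<'E'
from h import *
a=snap('top','t2');b=snap('scene','s2')
A=cv2.resize(a['pixels'][140:300,360:500],(420,480));B=cv2.resize(b['pixels'][90:250,240:420],(378,480)[:2])
cv2.imwrite('pics/tip.png',np.hstack([A,B])[:,:,::-1])
E
```

```text
time_s: 11.55
tcp_pos: [0.6298, -0.3256, 0.2414]
orientation: [3.115, 0.275, -0.169]
ft_force: [0.5, -0.4, -3.6]
gripper_width: 0.0186
gripper_force: 117.5
time_s: 12.38
tcp_pos: [0.6036, -0.3305, 0.2632]
orientation: [-3.117, -0.275, -0.137]
ft_force: [-0.5, -0.5, -1.8]
gripper_width: 0.0187
gripper_force: 117.5
```

View pics/tip.png

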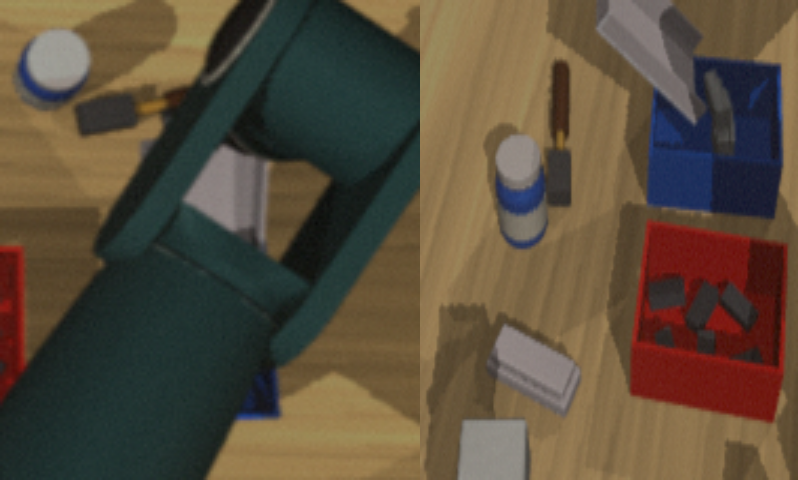

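The right half shows a casting in the tub at about (720,110), and the load has dropped by about 2.3 N, roughly three castings. I tip a little further to be sure, then level and go up.

```bash
python3 -m crank '[[0.0089,-0.0492,0,-0.78,-0.14,0.67,0],[0.0089,-0.0492,0,-0.78,-0.14,0.67,0],[0.0089,-0.0492,0,-0.84,-0.15,0.58,0],[0.0089,-0.0492,0,-0.84,-0.15,0.58,0],[0,0,0,0,0,0,0],[0,0,0,0,0,0,0],[0,0,0,0,0,0,0],[0,0,0,0,0,0,0],[0,0,0,0.4,0,1.0,0],[0,0,0,0.8,0,1.5,0],[0,0,0,1.0,0,1.5,0],[0,0,0,1.0,0,1.5,0]]'
python3 -m crank '[[-0.0177,0.0984,0,1.4,0.25,0,0],[-0.0177,0.0984,0,1.4,0.25,0,0],[-0.0177,0.0984,0,1.4,0.25,0,0],[-0.0177,0.0984,0,1.4,0.25,-1,0],[-0.0177,0.0984,0,1.1,0.2,-1,0],[-0.0177,0.0984,0,0,0,-1,0],[-0.0177,0.0984,0,0,0,-1,0],[-0.0177,0.0984,0,0,0,-1,0],[-0.0177,0.0984,0,0,0,-1,0],[0,0,0,0,0,0,0]]'
python3 - <<'E'
from h import *
s=robot.read_state();R=cv2.Rodrigues(s['orientation'])[0];print(s['tcp_pos'],R.round(3))
b=snap('scene','s3');a=snap('top','t3')
A=cv2.resize(a['pixels'][140:300,360:500],(420,480));B=cv2.resize(b['pixels'][90:250,240:420],(378,480))
cv2.imwrite('pics/after.png',np.hstack([A,B])[:,:,::-1])
E
```

```text
time_s: 13.48
tcp_pos: [0.6038, -0.3362, 0.3448]
orientation: [-3.071, -0.27, -0.446]
ft_force: [-0.5, 0.5, -1.5]
gripper_width: 0.0184
gripper_force: 117.8
time_s: 14.32
tcp_pos: [0.6717, -0.3229, 0.2771]
orientation: [2.931, 0.262, -0.944]
ft_force: [0.0, 0.2, -4.4]
gripper_width: 0.0184
gripper_force: 117.8
[ 0.67173659 -0.32289017  0.27708155] [[ 0.799  0.176 -0.575]
 [ 0.145 -0.984 -0.1  ]
 [-0.583 -0.003 -0.812]]
```

View pics/after.png

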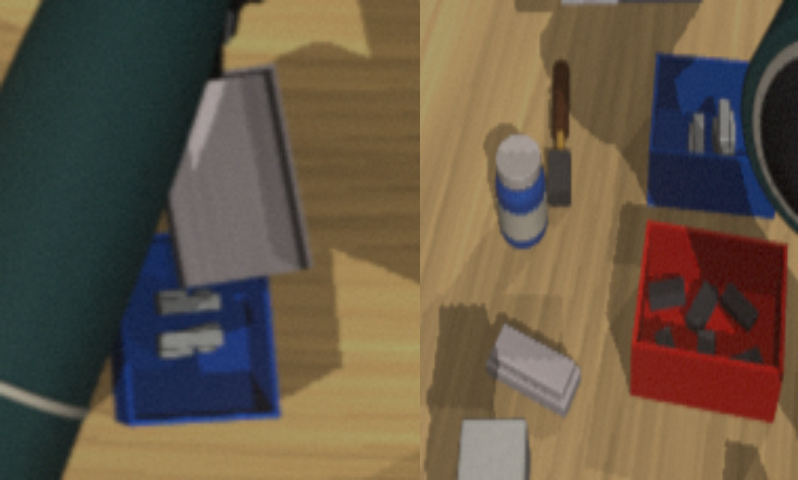

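```bash
python3 -m crank '[[0,0,0,0,0.8,0,0],[0,0,0,0,1.8,0,0],[0,0,0,0,2.8,-0.5,0],[0,0,0,0,3.5,-0.8,0],[0,0,0,0,3.8,-1,0],[0,0,0,0,3.8,-1,0],[0,0,0,0,3.8,-1,0],[0,0,0,0,3.8,-1,0],[0,0,0,0,3.6,-1,0],[0,0,0,0,3.4,-1,0],[0,0,0,-0.2,3.2,-1,0],[0,0,0,-0.3,2.2,-1,0]]'
python3 -m crank '[[0,0,0,0,1.1,-1,0],[0,0,0,0,0,0,0],[0,0,0,0,0,0,0],[0,0,0,0,0,0,0]]'
python3 - <<'E'
from h import *
from fit import cloud,box,rect
s=robot.read_state();R=cv2.Rodrigues(s['orientation'])[0];print(s['tcp_pos'],R.round(3))
b=snap('scene','s4');a=snap('top','t4')
A=cv2.resize(a['pixels'][140:300,220:480],(520,320));B=cv2.resize(a['pixels'][200:300,380:480],(280,320))
C=cv2.resize(b['pixels'][90:340,230:460],(258,280));D=cv2.resize(b['pixels'][100:170,335:425],(360,280))
E=np.zeros((280,182,3),np.uint8)
cv2.imwrite('pics/chk.png',np.vstack([np.hstack([A,B]),np.hstack([C,D,E])])[:,:,::-1])
P,m,c=cloud('t4')
k=box(P,m,.34,.52,-.43,-.29,.012,.07);rect(k,'in tub');print(len(k))
rect(box(P,m,.25,.55,-.5,-.27,.074,.085),'blue')
rect(box(P,m,.4,.6,-.06,.14,s['tcp_pos'][2]-.04,s['tcp_pos'][2]+.02),'tray')
E
```

```text
time_s: 15.42
tcp_pos: [0.664, 0.0444, 0.1926]
orientation: [2.938, 0.259, -0.919]
ft_force: [0.8, 0.1, -2.1]
gripper_width: 0.0189
gripper_force: 117.9
time_s: 15.75
tcp_pos: [0.6649, 0.0507, 0.1821]
orientation: [2.936, 0.256, -0.922]
ft_force: [1.0, -0.1, -2.1]
gripper_width: 0.0186
gripper_force: 117.8
[0.66489384 0.05071814 0.18214933] [[ 0.808  0.173 -0.563]
 [ 0.142 -0.985 -0.1  ]
 [-0.572  0.001 -0.82 ]]
in tub 547 [ 430.4 -359.9] [178.7 140.1] 0.21 z 0.0395
547
blue 447 [ 429.  -361.4] [189.7 152.1] 4.9 z 0.0794
tray 527 [533.3 -13.8] [134.9  37.8] 4.39 z 0.1571
```

View pics/chk.png

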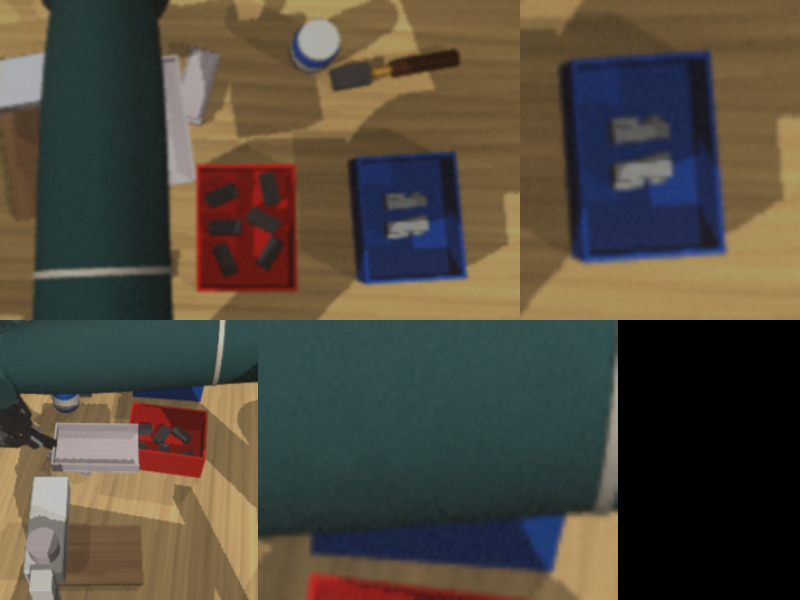

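The tray is empty and nothing has fallen on the bench. Castings lie in the blue tub at about (640,130) and (645,170) in the enlarged view; I will count them by depth. I lower and slide back under the duct.

```bash
python3 -m crank '[[0,0,0,0,0,-0.7,0],[0,0,0,0.05,0,-1.2,0],[0,0,0,0.05,0,-1.4,0],[0,0,0,0.05,0,-1.5,0],[0,0,0,0,0,-1.5,0],[0,0,0,0,0,-1.4,0],[0,0,0,0,0,-1.2,0],[0,0,0,0,0,-0.8,0],[0,0,0,0,0,0,0],[0,0,0,0,0,0,0]]'
python3 - <<'E'
from h import *
from fit import cloud,box,rect
s=robot.read_state();print(s['tcp_pos'])
P,m,c=cloud('t4')
k=box(P,m,.36,.5,-.415,-.31,.014,.08);print(len(k))
lab=(m&(P[...,2]>.014)&(P[...,2]<.075)&(P[...,0]>.36)&(P[...,0]<.5)&(P[...,1]>-.415)&(P[...,1]<-.31)).astype(np.uint8)
n,L,st,ce=cv2.connectedComponentsWithStats(lab)
for i in range(1,n):
  if st[i,4]>10:
    rect(P[L==i],str(st[i])); print(np.percentile(P[L==i][:,2],[5,50,95]).round(3))
E
```

```text
time_s: 16.68
tcp_pos: [0.6663, 0.0516, 0.0835]
orientation: [2.935, 0.257, -0.926]
ft_force: [-0.2, 0.4, -1.0]
gripper_width: 0.0189
gripper_force: 117.9
[0.6662881  0.05157593 0.08347478]
331
[411 236  22   9 147] 147 [ 456.4 -363.9] [23.6 61.8] 7.91 z 0.034
[0.024 0.034 0.039]
[412 247  22  12 183] 183 [ 415.1 -364.8] [26. 75.] 12.96 z 0.0631
[0.034 0.063 0.069]
```

Depth in the tub: one casting on edge (top 34–39 mm) and two stacked (top about 65 mm), so all three are in, below the rim.

```bash
python3 -m crank '[[0,0,0,-0.1,0.5,0.1,0],[0,0,0,-0.2,1.0,0,0],[0,0,0,-0.3,1.5,0,0],[0,0,0,-0.4,1.9,0,0],[0,0,0,-0.4,2.0,0,0],[0,0,0,-0.4,2.0,0,0],[0,0,0,-0.4,2.0,0,0],[0,0,0,-0.4,2.0,0,0],[0,0,0,-0.3,1.7,0,0],[0,0,0,-0.3,1.3,0,0],[0,0,0,-0.1,0.8,0,0],[0,0,0,-0.1,0.3,0,0]]'
python3 -m crank '[[0,0,0,0,0,0,0],[0,0,0,0,0,-0.3,0],[0,0,0,0,0,-0.6,0],[0,0,0,0,0,-0.7,0],[0,0,0,0,0,-0.7,0],[0,0,0,0,0,-0.6,0],[0,0,0,0,0,-0.4,0],[0,0,0,0,0,-0.2,0],[0,0,0,0,0,0,0],[0,0,0,0,0,0,0]]'
python3 - <<'E'
from h import *
from fit import cloud,box,rect
s=robot.read_state();print(s['tcp_pos'])
b=snap('scene','s5')
P,m,c=cloud('s5'); rect(box(P,m,.38,.54,.1,.3,.031,.06),'tray')
k=box(P,m,.38,.54,.15,.25,.008,.06)
for x in (.44,.46,.48,.5,.52): 
  q=k[abs(k[:,0]-x)<.008]; print(x,np.percentile(q[:,2],[10,50]).round(4))
E
```

```text
time_s: 17.68
tcp_pos: [0.632, 0.2231, 0.0847]
orientation: [2.935, 0.259, -0.925]
ft_force: [0.0, -0.0, -2.1]
gripper_width: 0.0187
gripper_force: 117.9
time_s: 18.52
tcp_pos: [0.6324, 0.2215, 0.0498]
orientation: [2.935, 0.257, -0.925]
ft_force: [-0.3, -0.5, -2.5]
gripper_width: 0.0183
gripper_force: 117.9
[0.6323651  0.22153162 0.04979709]
tray 422 [489.  196.2] [120.1 112.2] 10.22 z 0.0446
0.44 [0.0207 0.0259]
0.46 [0.0231 0.0261]
0.48 [0.0235 0.0259]
0.5 [0.024  0.0258]
0.52 [0.024  0.0262]
```

```bash
python3 -m crank '[[0,0,0,0,0,-0.2,0],[0,0,0,0,0,-0.2,0],[0,0,0,0,0,-0.2,0],[0,0,0,0,0,-0.15,0],[0,0,0,0,0,-0.1,0],[0,0,0,0,0,-0.05,0],[0,0,0,0,0,0,0],[0,0,0,0,0,0,0]]'
```

```text
time_s: 19.23
tcp_pos: [0.6323, 0.2215, 0.0408]
orientation: [2.935, 0.257, -0.925]
ft_force: [-0.6, -0.8, -1.3]
gripper_width: 0.0187
gripper_force: 118.3
```

```bash
python3 -m crank '[[0,0,0,0,0,-0.05,0],[0,0,0,0,0,-0.05,0],[0,0,0,0,0,0,0],[0,0,0,0,0,0,0]]' 20
python3 -m crank '[[0,0,0,0,0,0,0.3],[0,0,0,0,0,0,0.4],[0,0,0,0,0,0,0.6],[0,0,0,0,0,0,0.8],[0,0,0,0,0,0,1],[0,0,0,0,0,0,1],[0,0,0,0,0,0,1],[0,0,0,0,0,0,1],[0,0,0,0,0,0,1],[0,0,0,0,0,0,1],[0,0,0,0,0,0,1],[0,0,0,0,0,0,1]]'
python3 -m crank '[[0,0,0,0.4,0.1,0.6,1],[0,0,0,0.8,0.15,1.2,1],[0,0,0,0.9,0.2,1.4,1],[0,0,0,0.9,0.2,1.4,1],[0,0,0,0.9,0.2,1.4,1],[0,0,0,0.9,0.2,1.4,1],[0,0,0,0.9,0.2,1.4,1],[0,0,0,0.9,0.2,1.4,1],[0,0,0,0.9,0.2,1.4,1],[0,0,0,0.5,0.1,1.4,1],[0,0,0,0,0,1,1],[0,0,0,0,0,0,1]]'
python3 - <<'E'
from h import *
from fit import cloud,box,rect
snap('scene','s6');snap('top','t6')
for f in('s6','t6'):
  P,m,c=cloud(f); rect(box(P,m,.38,.6,.1,.3,.031,.06),'tray')
  k=box(P,m,.38,.54,.17,.23,.008,.06)
  for x in (.44,.46,.48,.5,.52): 
    q=k[abs(k[:,0]-x)<.008]; print(x,np.percentile(q[:,2],[10,50]).round(4))
P,m,c=cloud('t6');rect(box(P,m,.25,.55,-.5,-.27,.074,.085),'blue')
im=np.load('pics/s6.npz')['pixels'];im2=np.load('pics/t6.npz')['pixels']
cv2.imwrite('pics/fin.png',np.vstack([cv2.resize(im,(480,300)),cv2.resize(im2,(480,300))])[:,:,::-1])
E
```

```text
time_s: 19.57
tcp_pos: [0.6324, 0.2215, 0.0406]
orientation: [2.935, 0.257, -0.925]
ft_force: [-0.2, 0.1, 6.0]
gripper_width: 0.0187
gripper_force: 118.6
time_s: 20.57
tcp_pos: [0.6323, 0.2215, 0.0397]
orientation: [2.935, 0.257, -0.925]
ft_force: [0.4, -0.0, -0.0]
gripper_width: 0.0854
gripper_force: 0.0
time_s: 21.57
tcp_pos: [0.7128, 0.2392, 0.1823]
orientation: [2.937, 0.258, -0.921]
ft_force: [-0.1, -0.7, 1.0]
gripper_width: 0.0855
gripper_force: 0.0
tray 383 [504.1 198.6] [150.9 112.5] 10.17 z 0.0381
0.44 [0.0151 0.0173]
0.46 [0.0152 0.0174]
0.48 [0.015  0.0174]
0.5 [0.0152 0.0175]
0.52 [0.0149 0.0172]
tray 68 [525.7 149.6] [145.9   4.7] 10.47 z 0.0371Traceback (most recent call last):
  File "<stdin>", line 8, in <module>
    return _quantile_unchecked(
        a, q, axis, out, overwrite_input, method, keepdims, weights)
    return _ureduce(a,
                    func=_quantile_ureduce_func,
    ...<5 lines>...
                    overwrite_input=overwrite_input,
                    method=method)
    r = func(a, **kwargs)
    result = _quantile(arr,
                       quantiles=q,
    ...<2 lines>...
                       out=out,
                       weights=wgt)
    slices_having_nans = np.isnan(arr[-1, ...])
                                  ~~~^^^^^^^^^
IndexError: index -1 is out of bounds for axis 0 with size 0
```

The tray's fit is identical to the start: (504,199) mm, 10.2°, and flat. One last depth check of the tub, then hand in.

```bash
python3 - <<'E'
from h import *
from fit import cloud,box,rect
P,m,c=cloud('t6');rect(box(P,m,.25,.55,-.5,-.27,.074,.085),'blue')
rect(box(P,m,.43,.5,-.415,-.31,.014,.075),'a');rect(box(P,m,.36,.43,-.415,-.31,.014,.075),'b')
print(robot.read_state()['joint_vel'].round(3)); print(robot.sign_off())
E
```

```text
blue 445 [ 429.1 -361.6] [189.9 152. ] 4.9 z 0.0795
a 157 [ 449.1 -363.6] [37.7 61.6] 1.59 z 0.0339
b 173 [ 413.6 -361.9] [25.4 67. ] 11.02 z 0.0635
[ 0.001  0.007  0.022  0.001 -0.005 -0.001]
the job is handed in; nothing more can be done
None
```

Job handed in at about 22 s: the castings are in the unmoved blue tub (two seen directly; the third, inferred from depth and lost weight, lies under one of them), and the empty tray is flat on its board in its starting pose and released; no verdict came back.

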